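# Weigh the ghee pail on the spring scale

## Task

Weigh the little steel ghee pail: take it by its wooden handle, hang its wire bail on the hook of the spring scale and ease the weight over until the spring carries all of it, so that nothing drops or springs up when you let go and the scale is never jerked, knocked or overloaded. Leave it hanging free and quite still for a good two seconds for the reading, then take it again, ease it off the spring, unhook it and set it down in the middle of the round cork mat. Keep it upright all the time and leave the other things on the shelf where they are.

Things in the scene. Friction and masses are not known exactly. Their poses are not given: they have to be found in the camera images.
- pail: Closed steel pail, 82 mm across, 58 mm high (lid knob to 66 mm), origin at the centre of its underside, z up. A straight wooden handle sticks out level along -x; a small lip marks +x. A stiff wire bail, fixed, 5 mm wire, arches over the lid in the y-z plane: legs at y = +-41 mm up to z = 76 mm, narrowing to a flat crest. Weight unknown, 0.16 to 0.51 kg, centred on the pail's axis.
- bail_crest (a point): Middle of the bail's crest, on the wire's centre line, 110 mm above the pail's underside on its axis. The crest wire runs straight along the pail's y for 22 mm (y = +-11 mm); beyond it the wire slopes down to both sides.
- handle_grip (a point): Grip point on the pail's handle, 75 mm from the pail's axis (towards -x) and 42 mm above its underside. The handle there is 14 mm wide (along the pail's y) and 12 mm high, wood from 50 to 100 mm from the axis. Frame axes are the pail's. The weight hangs 75 mm beyond this point: grip firmly, 80 to 100 N.
- scale: Spring scale on a fixed stand; origin on the shelf straight under the hook, z up. The hook opens towards -x (the robot's side). Orange barrel, 32 mm thick, 280 to 424 mm up on the hook's axis, arm at 447 mm; column (16 mm) at x = 110, y = 50 mm; foot plate 12 mm high, x = 55 to 195, y = -50 to 110 mm. A pull over 8 N, or a spring running out or snapping back faster than 0.10 m/s, spoils it.
- hook (a joint): How far the hook has been drawn down, m: 0 = empty, at its upper stop; at most 0.10. The spring pulls up with 0.3 N at 0 and 60 N/m more as it is drawn down (so the pail draws it down by 20 to 80 mm), lightly damped.
- hook_seat (a point): Where the centre of the bail's wire rests in the hook; moves with the hook; 225.5 mm above the shelf when empty. Hook of 5 mm wire in the scale's x-z plane: a shallow V under the seat, then a shank that bows out to 13 mm on +x and comes back over the seat, wire centre 25 mm above it at x = 10 mm and 35 mm above at x = 0. Frame axes are the scale's.
- hook_tip (a point): End of the hook's free tip (wire centre), 13 mm towards the scale's -x from the seat and 6.5 mm above it; moves with the hook. The tip's wire reaches 9 mm above the seat. The bail's crest goes in over it from -x, its centre 18 to 22 mm above the seat, and then down into the seat.
- mat: Round flat cork mat, 116 mm in diameter, 8 mm thick, fixed; origin at the centre of its underside.
- dabba: Bystander: round steel masala box with clear lid, 180 mm in diameter, 68 mm high.
- bottle: Bystander: ribbed green glass bottle with grey stopper, 68 mm in diameter, 214 mm high.
- katori: Bystander: small steel bowl, 100 mm in diameter, 40 mm high.
- spoon_rest: Bystander: wooden spoon rest, 150 by 85 mm, 22 mm high, with a spoon on it.
- salt_jar: Bystander: white salt jar with red cap, 70 mm in diameter, 100 mm high.
Things that resemble listed ones, but are neither listed nor needed, are in the scene too. Leave any green look-alike of the pail alone.

How it is judged:
On the way, in this order (a step that is already met when the one before it is completed fails the run):
1. the pail hangs on the hook by itself, untouched, upright and still, for 1.5 s (contact force between pail and scale above 1 N and contact force between each of the fingers, the arm and pail below 0.05 N and distance between bail_crest and hook_seat below 0.012 m and height (world z) of pail above 0.015 m and angle between pail's own z axis and vertical below 0.15 rad and linear speed of pail below 0.01 m/s and velocity of joint hook between -0.008 and 0.008 m/s), for 1.5 s.
2. the pail is off the hook and the hook is back at its upper stop (contact force between pail and scale below 0.05 N and distance between bail_crest and hook_seat above 0.04 m and value of joint hook below 0.004 m), for 0.1 s.
At the end, for the whole second after the job is handed in: The pail stands upright (within 0.06 rad) and at rest on the cork mat, its centre within 20 mm of the mat's, released; the hook is empty and back at its upper stop (within 4 mm) (horizontal distance between pail and mat below 0.02 m and z of pail in the frame of mat between 0.005 and 0.012 m and angle between pail's own z axis and vertical below 0.06 rad and linear speed of pail below 0.01 m/s and value of joint hook below 0.004 m); the robot touches nothing.
It fails at once if the hook runs or snaps back faster than 0.10 m/s (pail dropped on the spring, sprung up, or pulled off under load) (velocity of joint hook above 0.1 m/s or velocity of joint hook below -0.1 m/s).
It fails at once if the pail and the scale press on each other with more than 8 N (contact force between pail and scale above 8 N).
It fails at once if the robot knocks the scale (over 3 N) (contact force between any of the arm, the fingers and scale above 3 N).
It fails at once if the pail is tipped by more than 0.5 rad (angle between pail's own z axis and vertical above 0.5 rad).
It fails at once if another thing on the shelf is moved by more than 20 mm (distance of any of dabba, bottle, katori, spoon_rest, salt_jar from where it was at the start of the episode above 0.02 m).
It also fails if it takes over 70 s, if anything falls off the work surface, if the arm or the gripper's body presses on something with over 40 N, if the wrist force passes 120 N, or if a joint passes its speed limit or range.

## Robot

A 6-joint arm with a two-finger parallel gripper is mounted at the origin on the work surface. World frame = base frame: x ahead of the robot, y to its left, z up, the work surface at z = 0. Lengths are in m, angles in rad, forces in N, time in s.
With the tool pointing down it reaches from about 0.275 to 0.75 m from the base axis. Payload 10.2 kg.
Tool frame: the origin (TCP) lies midway between the tips of the shut fingers; the grasp point (between the pads) lies 19 mm behind it (env.hold_point_z is the distance from the TCP to the grasp point, in m); z points along the fingers, y is the line along which they close (so a half turn about z gives the same grasp; the last joint's range is limited). The gripper opens to 85 mm and grips with 20 to 120 N. Pads are 22 mm wide; open, the fingers measure 114 mm over their backs; the gripper's body (76 mm by 85 mm) begins 54 mm behind the grasp point. The pads swing forward as they close: fully open they stand 13 mm farther back than shut.
Start: joints at [-1.487, 0.313, 1.498, -0, 1.331, -0.223], TCP at [0.159, -0.5, 0.209] pointing down, gripper open.
Joint ranges: [-2.94, 2.94], [-0.97, 2.17], [0.19, 2.56], [-1.23, 4.37], [0.02, 3.11], [-2.88, 2.88]. Speed limits (rad/s): [2.39, 2.39, 3.01, 3.14, 3.14, 3.14].

## Interface

Orientations are given as a unit quaternion [x, y, z, w].
In Python, from bench import env, kinematics, monitor, eyes, job gives the robot as it stands. The module is installed in compiled form; this text tells all that it offers. Calls block until the motion is done:
- env.reach(position, orientation): joint-space move of the TCP to a pose.
- env.movel(position, velocity=0.15, frame=None, guard=None): straight line of the TCP; frame=None keeps the orientation; velocity is the mean speed in m/s. With guard (N) it stops when the force on the tool has changed by that much, and returns True; else False.
- env.set_joints(angles): joint-space move.
- env.release() and env.close_gripper(effort=None): open the fingers fully, or close them until they stop; effort is the grip in N (None keeps the last).
- env.hold(seconds).
- kinematics.ik(position, orientation): joint angles nearest the present ones, or None.
- monitor.sense(): the state.
- eyes.grab_frame(name): name is "scene" or "side" or "wrist"; returns a dict with "frame" (384x512x3 uint8, red, green, blue), "mtx" (3x3 intrinsics, pixels), "k1" (the pictures are not rectified: a ray, as slopes to the right and down, at radius r is drawn at 1 + k1 r^2 times it, then the intrinsics apply), "view" (4x4, takes a point from world to camera coordinates). Camera axes: x right, y down, z forward; pixel columns grow to the right and rows downward; lengths in m; the calibration is good to about 2 mm. A picture is of the moment at which its call begins. There is no depth.
A pose or a line that the arm cannot do raises env.MotionError and nothing moves.
- job.hand_in(): hands the job in; it is judged then, once.
The state is a dict: "clock": time; "joints": joint angles; "qvel": joint speeds; "joint_efforts": joint torques, N m; "position": TCP position; "ee_rot": TCP orientation; "contact_force": force on the tool from outside, world axes, zero at the start; "ft_torque": the same for the moment, N m; "finger_gap": opening from 0.0 (shut) to 1.0 (fully open); "gripper_force": force on a finger pad.
Only numpy, scipy, OpenCV 4.12 (cv2) and the standard library are available. Lean on these libraries where they do the work, as an engineer would, in place of code of your own. Each camera call takes 0.05 s, during which the arm holds its last target. There are 200 camera calls.

## Working session

There is one attempt and no reset: what is moved stays moved. The work goes in short steps, each a Python script; the robot and the scene stay as the last script left them, time stands still between calls to the robot, and variables do not carry over. Pictures are saved under pics/ and viewed, at most 10 in all, crops included, and the job is handed in when it is done.

```bash
mkdir -p pics; cat > h.py <<'E'
import numpy as np, cv2
from bench import env, kinematics, monitor, eyes, job
from scipy.spatial.transform import Rotation as R
def snap(name,out,crop=None,s=1.5):
    d=eyes.grab_frame(name); f=d["frame"][...,::-1]
    if crop: f=f[crop[1]:crop[3],crop[0]:crop[2]]
    cv2.imwrite("pics/"+out,cv2.resize(f,None,fx=s,fy=s,interpolation=cv2.INTER_CUBIC))
    np.savez("pics/"+out+".npz",**{k:d[k] for k in("frame","mtx","k1","view")}); return d
def ray(d,u,v):
    K=np.array(d["mtx"]);p=np.array([(u-K[0,2])/K[0,0],(v-K[1,2])/K[1,1]]);q=p.copy()
    for _ in range(20): q=p/(1+float(d["k1"])*(q@q))
    V=np.array(d["view"]);r=V[:3,:3].T@np.r_[q,1];c=-V[:3,:3].T@V[:3,3];return c,r/np.linalg.norm(r)
def atz(d,u,v,z):
    c,r=ray(d,u,v);return c+r*(z-c[2])/r[2]
def proj(d,P):
    V=np.array(d["view"]);p=V[:3,:3]@np.array(P)+V[:3,3];s=p[:2]/p[2];s=s*(1+float(d["k1"])*(s@s));K=np.array(d["mtx"])
    return np.array([K[0,0]*s[0]+K[0,2],K[1,1]*s[1]+K[1,2]])
def tri(*a):
    A=np.zeros((3,3));b=np.zeros(3)
    for d,u,v in a:
        c,r=ray(d,u,v);M=np.eye(3)-np.outer(r,r);A+=M;b+=M@c
    X=np.linalg.solve(A,b);return X,[proj(d,X)-[u,v] for d,u,v in a]
E
python3 - <<'E'
from h import *
for n in("scene","side"):
    d=snap(n,n+"1.png",s=1.56); V=d["view"];print(n,-V[:3,:3].T@V[:3,3],V[2,:3],d["mtx"][0,0],d["k1"])
s=monitor.sense();print(s["clock"],s["ee_rot"],s["contact_force"],env.hold_point_z)
E
```

```text
scene [ 1.37182237 -0.16430944  1.07633962] [-0.65027685  0.09462178 -0.75378162] 406.7656931818821 -0.06739988825912406
side [-0.29723796  0.81081896  1.08408766] [ 0.58496378 -0.55573008 -0.59074652] 463.3088175822801 -0.09859047747081846
0.1 [ 9.88258457e-01  1.52790278e-01  3.95754649e-05 -5.92511488e-04] [-0.14166273  0.76416738 -0.02942558] 0.0187
```

View pics/scene1.png

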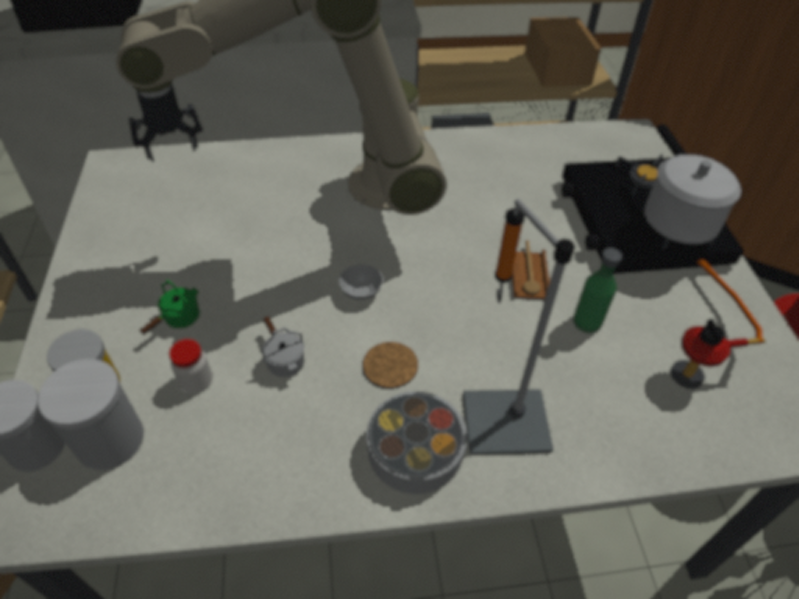

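View pics/side1.png

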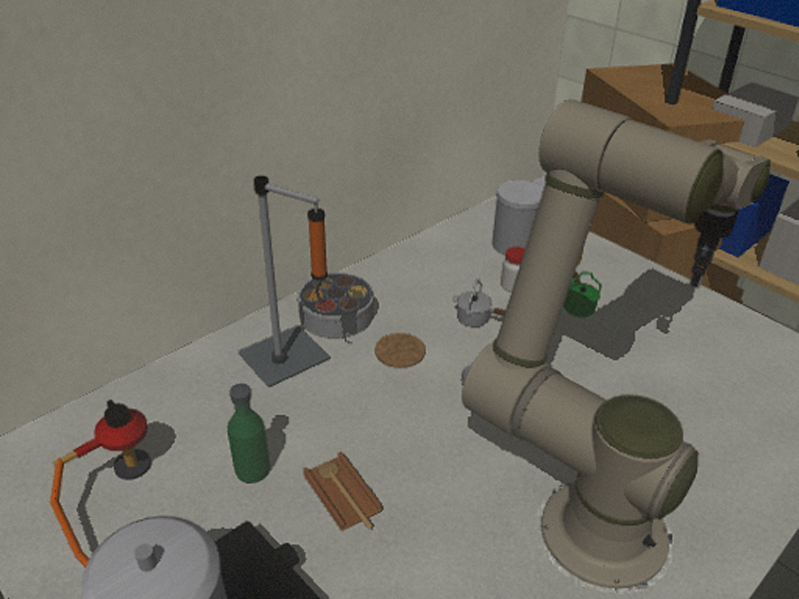

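The scene view shows the steel pail at about (283,350) with its handle end at (268,320), the mat at (390,365), and the barrel from (515,215) to (505,280). The side view shows the pail at (474,308), the mat at (400,350), and the barrel from (316,212) to (318,277) with the hook below it. I'll enlarge these areas.

```bash
python3 - <<'E'
from h import *
a=np.load("pics/scene1.png.npz")["frame"][...,::-1];b=np.load("pics/side1.png.npz")["frame"][...,::-1]
def c(f,x,y,w,h,s): return cv2.resize(f[y:y+h,x:x+w],None,fx=s,fy=s,interpolation=cv2.INTER_CUBIC)
# 4 tiles 400x300
t=[c(a,150,190,80,60,5),c(a,300,120,100,75,4),c(b,275,170,80,60,5),c(b,180,125,80,60,5)]
cv2.imwrite("pics/t1.png",np.vstack([np.hstack(t[:2]),np.hstack(t[2:])]))
E
```

```text
(no output)
```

View pics/t1.png

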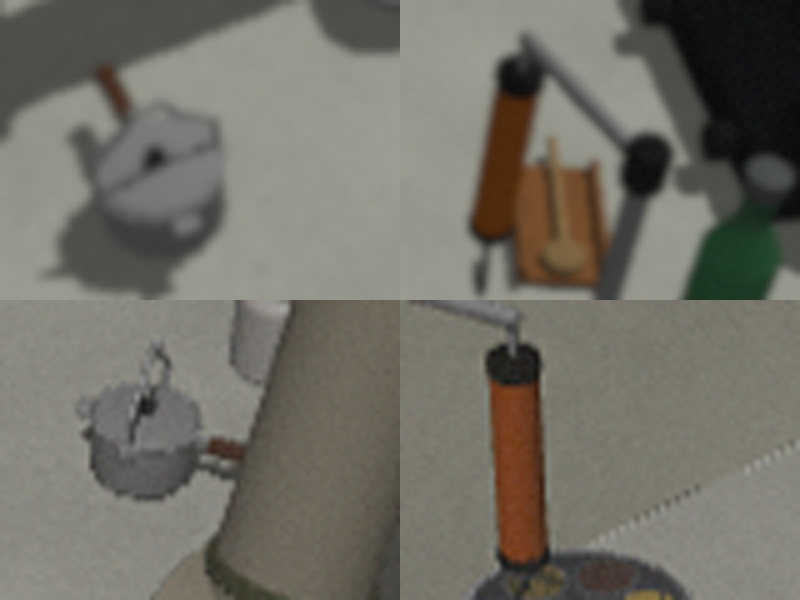

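```bash
python3 - <<'E'
from h import *
a=dict(np.load("pics/scene1.png.npz"));b=dict(np.load("pics/side1.png.npz"))
print("knob",tri((a,181,221.4),(b,304.6,191)), atz(a,181,221.4,.064))
print("handle end",atz(a,170.8,203.6,.042))
print("bar bot",tri((a,321.75,179),(b,205,176.4)))
print("bar top",tri((a,329.5,138.75),(b,203,138)))
print("col base",atz(a,516/1.5625,410/1.5625,.012),atz(b,278/1.5625,356/1.5625,.012))
print("foot",[atz(a,u/1.5625,v/1.5625,.012)[:2] for u,v in((463,392),(543,390),(552,450),(468,453))])
print("foot",[atz(b,u/1.5625,v/1.5625,.012)[:2] for u,v in((240,353),(299,329),(330,356),(270,384))])
print("mat",atz(a,390/1.5625,364.5/1.5625,.008),atz(b,400/1.5625,350/1.5625,.008))
for n,u,v in(("dabba",417,437),):print(n,atz(a,u/1.5625,v/1.5625,.068))
print("katori",atz(a,360/1.5625,278/1.5625,.04),"salt",atz(a,186/1.5625,350/1.5625,.1), atz(b,515/1.5625,253/1.5625,.1),"bottle",atz(a,612/1.5625,258/1.5625,.214),"spoon",atz(a,531/1.5625,274/1.5625,.02))
E
```

```text
knob (array([ 0.57281588, -0.2825585 ,  0.06039692]), [array([-0.21053806, -0.14158378]), array([-0.18952204,  0.09884361])]) [ 0.57628179 -0.28148691  0.064     ]
handle end [ 0.48061964 -0.31730333  0.042     ]
bar bot (array([0.64013617, 0.12190433, 0.27873064]), [array([-0.44568102, -0.192307  ]), array([-0.42053603,  0.10150383])])
bar top (array([0.63452483, 0.12431004, 0.4167054 ]), [array([-0.06334642, -0.02825754]), array([-0.05798948,  0.01535638])])
col base [0.74459788 0.16419858 0.012     ] [0.76488469 0.15831508 0.012     ]
foot [array([0.69120382, 0.06842712]), array([0.70513497, 0.2299501 ]), array([0.83843796, 0.21084793]), array([0.82556727, 0.05234309])]
foot [array([0.83035341, 0.21642035]), array([0.81060808, 0.06527639]), array([0.68720801, 0.07136701]), array([0.70194045, 0.22443708])]
mat [ 0.60494862 -0.06833553  0.008     ] [ 0.60074094 -0.06284142  0.008     ]
dabba [ 0.81226133 -0.04397331  0.068     ]
katori [ 0.38278041 -0.11094026  0.04      ] salt [ 0.59446446 -0.46302698  0.1       ] [ 0.60176755 -0.45815668  0.1       ] bottle [0.54678629 0.37537414 0.214     ] spoon [0.39297745 0.28638711 0.02      ]
```

```bash
cat >> h.py <<'E'
HP=env.hold_point_z
T=np.radians(40)
def ori(yaw,flip,t=None):
    t=T if t is None else t
    z=np.array([np.sin(t)*np.cos(yaw),np.sin(t)*np.sin(yaw),-np.cos(t)]);y=np.array([-np.sin(yaw),np.cos(yaw),0])*flip
    return R.from_matrix(np.c_[np.cross(y,z),y,z]).as_quat(), z
def grip(pail,yaw,flip,back=0,t=None):
    """TCP pose for pail origin pose; back = retreat along tool axis"""
    q,z=ori(yaw,flip,t); g=np.array(pail)+[-.075*np.cos(yaw),-.075*np.sin(yaw),.042]
    return g+z*(HP-back),q
PAIL=np.array([.5735,-.282,0]);PY=np.arctan2(.035,.093)
SC=np.array([.636,.123,0]);SY=-.09
MAT=np.array([.603,-.0655,.008])
E
python3 - <<'E'
from h import *
for t in(0,30,40,50):
  for f in(1,-1):
    print(t,f)
    for n,p,y in(("pre",PAIL+[0,0,.0],PY),("lift",PAIL+[0,0,.14],PY),("hook",SC+[0,0,.1355],SY),("hooklow",SC+[0,0,.035],SY),("hookpre",SC+[-.08,0,.1355],SY),("mat",MAT,-.1)):
        for b in(0,.08):
            P,q=grip(p,y,f,b,np.radians(t)); j=kinematics.ik(P,q); print(n,b,None if j is None else np.round(j,2))
E
```

```text
0 1
pre 0 [-0.75  0.65  1.49 -0.    1.   -2.68]
pre 0.08 [-0.75  0.55  1.43 -0.    1.16 -2.68]
lift 0 [-0.75  0.49  1.36 -0.    1.29 -2.68]
lift 0.08 [-0.75  0.44  1.23 -0.    1.47 -2.68]
hook 0 [ 0.02  0.47  1.41 -0.    1.26 -1.46]
hook 0.08 [ 0.02  0.41  1.29 -0.    1.45 -1.46]
hooklow 0 [ 0.02  0.58  1.52 -0.    1.05 -1.46]
hooklow 0.08 [ 0.02  0.48  1.44 -0.    1.22 -1.46]
hookpre 0 [ 0.03  0.3   1.65 -0.    1.19 -1.45]
hookpre 0.08 [ 0.03  0.23  1.52 -0.    1.38 -1.45]
mat 0 [-0.33  0.54  1.68 -0.    0.93 -1.8 ]
mat 0.08 [-0.33  0.42  1.61 -0.    1.11 -1.8 ]
0 -1
pre 0 [-0.75  0.65  1.49 -0.    1.    0.46]
pre 0.08 [-0.75  0.55  1.43 -0.    1.16  0.46]
lift 0 [-0.75  0.49  1.36 -0.    1.29  0.46]
lift 0.08 [-0.75  0.44  1.23 -0.    1.47  0.46]
hook 0 [ 0.02  0.47  1.41 -0.    1.26  1.68]
hook 0.08 [ 0.02  0.41  1.29 -0.    1.45  1.68]
hooklow 0 [ 0.02  0.58  1.52 -0.    1.05  1.68]
hooklow 0.08 [ 0.02  0.48  1.44 -0.    1.22  1.68]
hookpre 0 [ 0.03  0.3   1.65 -0.    1.19  1.69]
hookpre 0.08 [ 0.03  0.23  1.52 -0.    1.38  1.69]
mat 0 [-0.33  0.54  1.68 -0.    0.93  1.34]
mat 0.
[... 2361 characters left out ...]
 0.08 [0.12 0.23 2.23 3.86 0.24 1.  ]
hookpre 0 None
hookpre 0.08 [ 0.16 -0.18  2.29 -0.84  0.25 -0.59]
mat 0 [-0.47  0.45  2.28  2.53  0.51  1.87]
mat 0.08 [-0.56  0.19  2.43  2.25  0.45  2.1 ]
50 -1
pre 0 [-1.11  0.66  1.83  1.16  0.98 -0.75]
pre 0.08 [-1.24  0.53  1.87  1.04  1.09 -0.71]
lift 0 [-1.11  0.41  1.76  1.    1.13 -0.43]
lift 0.08 [-1.24  0.3   1.76  0.92  1.29 -0.4 ]
hook 0 None
hook 0.08 [ 0.12  0.01  2.13 -0.83  0.22  2.53]
hooklow 0 [ 0.08  0.45  2.11  3.59  0.31 -1.88]
hooklow 0.08 [ 0.12  0.23  2.23  3.86  0.24 -2.14]
hookpre 0 None
hookpre 0.08 [ 0.16 -0.18  2.29 -0.84  0.25  2.55]
mat 0 [-0.47  0.45  2.28  2.53  0.51 -1.27]
mat 0.08 [-0.56  0.19  2.43  2.25  0.45 -1.05]
```

```bash
sed -i 's/radians(40)/radians(20)/' h.py; python3 - <<'E'
from h import *
env.reach(*grip(PAIL,PY,-1,.15))
d=snap("wrist","w1.png",s=1.56)
print(monitor.sense()["clock"],monitor.sense()["position"])
for n,p in(("knob",[0,0,.066]),("grip",[-.075,0,.042]),("end",[-.1,0,.042]),("crest",[0,0,.11])):
    c,s=np.cos(PY),np.sin(PY);print(n,proj(d,PAIL+[c*p[0],s*p[0],p[2]])*1.5625)
E
```

```text
1.4333 [ 0.46075654 -0.32520239  0.16556617]
knob [398.7381796  126.85425592]
grip [398.85560109 267.05779562]
end [398.85516551 309.2851593 ]
crest [398.46325116  94.18426255]
```

View pics/w1.png

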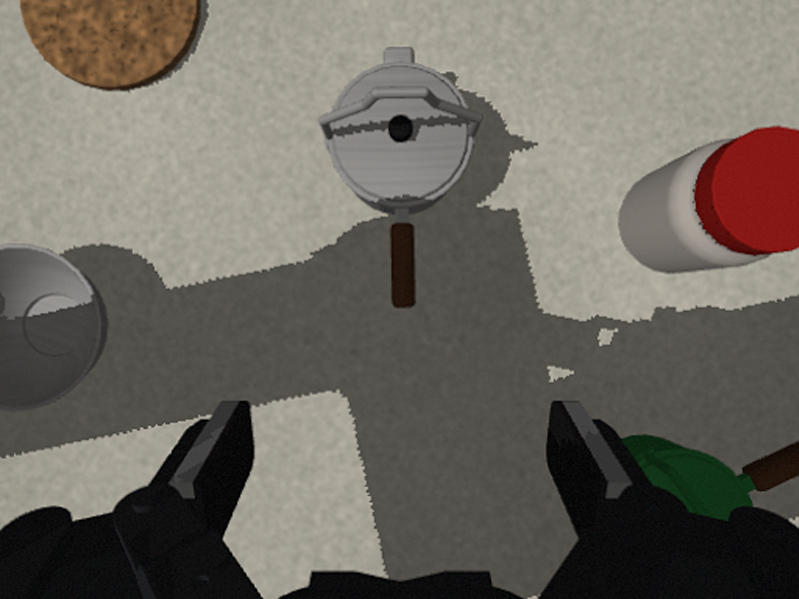

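The wrist view shows the handle end at (403,306) and the knob at (400,128), so my estimate is within 2 mm. I'll adjust the yaw slightly, then grip and lift.

```bash
cat >> h.py <<'E'
PAIL=np.array([.5745,-.282,0]);PY=.38
E
python3 - <<'E'
from h import *
P,q=grip(PAIL,PY,-1,0)
env.movel(P,.12,frame=q)
s=monitor.sense();print("base",s["contact_force"],s["ft_torque"],s["clock"])
env.close_gripper(90)
s=monitor.sense();print("grip",s["contact_force"],s["ft_torque"],s["finger_gap"],s["gripper_force"])
P2,q=grip(PAIL+[0,0,.02],PY,-1,0)
env.movel(P2,.04);env.hold(.3)
s=monitor.sense();print("up",s["contact_force"],s["ft_torque"],s["gripper_force"])
P2,q=grip(PAIL+[0,0,.15],PY,-1,0)
env.movel(P2,.15);env.hold(.3)
s=monitor.sense();print("up",s["contact_force"],s["ft_torque"],s["gripper_force"],s["clock"])
E
```

```text
base [ 0.11586433 -0.65233342  0.01886643] [-0.09030584  0.13807585 -0.00425846] 2.8333
grip [-2.25537528 -0.48725735  2.63911132] [-0.12669627  0.36085481  0.01242674] 0.11107480852985571 88.27697494067252
up [-0.70920824 -0.29037472 -2.99173352] [-0.1452158   0.45321086 -0.03578826] 88.20627707988024
up [ 0.68859868 -0.86634596 -2.13772745] [-0.21941616  0.47606407  0.01462047] 88.90949165448546 5.8083
```

```bash
cat >> h.py <<'E'
def wf(n=10):
    a=[]
    for _ in range(n): env.hold(.04); s=monitor.sense(); a.append(np.r_[s["contact_force"],s["ft_torque"]])
    return np.mean(a,0),np.std(a,0)
def sv(off,yaw=None): # offset in scale frame -> world pail origin, off z = pail underside height
    c,s=np.cos(SY),np.sin(SY);return SC+[c*off[0]-s*off[1],s*off[0]+c*off[1],off[2]]
E
python3 - <<'E'
from h import *
P,q=grip(sv([-.09,0,.1355]),SY,-1)
env.reach(P,q)
print(np.round(wf(),2))
a=snap("scene","a2.png");b=snap("side","b2.png");w=snap("wrist","w2.png")
def c(f,x,y,w,h,s): return cv2.resize(f["frame"][y:y+h,x:x+w,::-1],None,fx=s,fy=s,interpolation=cv2.INTER_CUBIC)
cv2.imwrite("pics/t2.png",np.vstack([np.hstack([c(a,270,140,80,60,5),c(b,180,150,80,60,5)]),cv2.resize(w["frame"][...,::-1],(800,300))[:0],np.hstack([c(w,0,0,512,384,.78)[:300],c(b,160,110,200,150,2)[:, :401]])[:,:800]]))
print(monitor.sense()["clock"])
c0=sv([0,0,.2255]);print("pred seat",c0,proj(a,c0),proj(b,c0),proj(w,c0)); cr=sv([-.09,0,.2455]);print("pred crest",cr,proj(a,cr),proj(b,cr),proj(w,cr))
E
```

```text
[[-0.07  0.08 -2.83  0.04  0.52  0.02]
 [ 0.64  0.38  0.54  0.02  0.04  0.02]]Traceback (most recent call last):
  File "<stdin>", line 7, in <module>
    return _nx.concatenate(arrs, 0, dtype=dtype, casting=casting)
           ~~~~~~~~~~~~~~~^^^^^^^^^^^^^^^^^^^^^^^^^^^^^^^^^^^^^^^
ValueError: all the input array dimensions except for the concatenation axis must match exactly, but along dimension 1, the array at index 0 has size 800 and the array at index 2 has size 799
```

```bash
python3 - <<'E'
from h import *
a,b,w=[dict(np.load("pics/"+n+".png.npz")) for n in("a2","b2","w2")]
def c(f,x,y,w,h): return cv2.resize(f["frame"][y:y+h,x:x+w,::-1],(400,300),interpolation=cv2.INTER_CUBIC)
cv2.imwrite("pics/t2.png",np.vstack([np.hstack([c(a,280,150,80,60),c(b,180,150,80,60)]),np.hstack([c(w,0,0,512,384),c(b,160,110,160,120)])]))
c0=sv([0,0,.2255]);print("pred seat",c0,proj(a,c0),proj(b,c0),proj(w,c0)); cr=sv([-.09,0,.2455]);print("pred crest",cr,proj(a,cr),proj(b,cr),proj(w,cr))
E
```

```text
pred seat [0.636  0.123  0.2255] [318.71977102 190.71188975] [205.92107474 191.29961085] [ 256.04536391 -187.41654163]
pred crest [0.54636425 0.13108907 0.2455    ] [315.44755919 163.31722093] [222.32799202 200.46994434] [255.73011967  42.51640625]
```

View pics/t2.png

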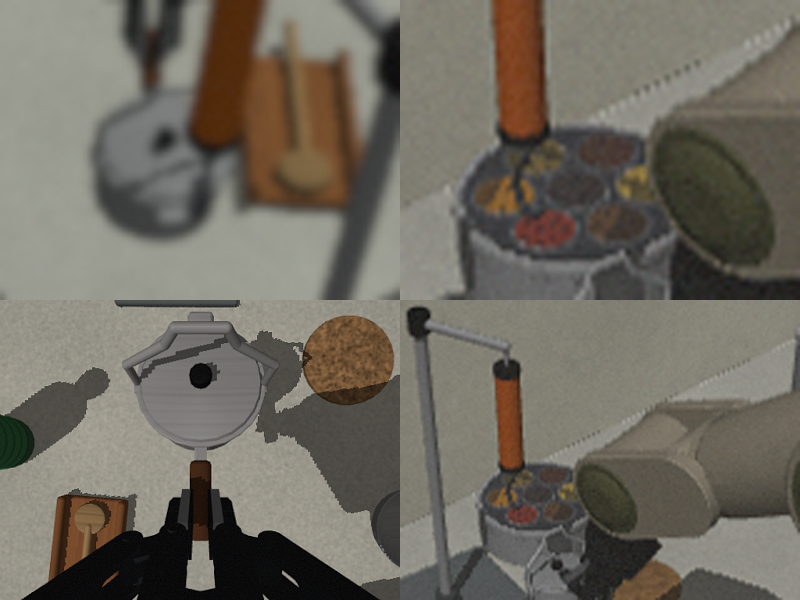

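```bash
python3 - <<'E'
from h import *
a,b,w=[dict(np.load("pics/"+n+".png.npz")) for n in("a2","b2","w2")]
a1=dict(np.load("pics/scene1.png.npz"))
cc,ss=np.cos(SY),np.sin(SY);O=sv([-.09,0,.1355])
for n,p in(("knob",[0,0,.066]),("crest",[0,0,.11]),("legL",[0,.041,.076]),("legR",[0,-.041,.076]),("woodstart",[-.05,0,.048]),("rimback",[-.041,0,.058]),("rimfront",[.041,0,.058])):
    u=proj(w,O+[cc*p[0]-ss*p[1],ss*p[0]+cc*p[1],p[2]]); print(n,u/1.28+[0,300])
print("mat",atz(w,445.4,76.8,.008))
def orange(d,box):
    h=cv2.cvtColor(d["frame"],cv2.COLOR_RGB2HSV); x0,y0,x1,y1=box
    m=(h[...,0]<14)&(h[...,1]>190)&(h[...,2]>60); r=[]
    for v in range(y0,y1,4):
        u=np.where(m[v,x0:x1])[0]+x0
        if len(u): r.append((v,u.mean(),len(u)))
    return r
for d,n,box in((a1,"scene",(300,145,345,178)),(b,"side",(190,145,225,178))):
    print(n,[tuple(np.round(x,1)) for x in orange(d,box)])
    for z in(.30,.35,.40): print(z,proj(d,SC+[0,0,z]))
E
```

```text
knob [199.94136063 370.09942852]
crest [199.78915599 333.21594238]
legL [119.40001932 363.68315113]
legR [280.45429027 363.7907632 ]
woodstart [199.91150057 460.26443909]
rimback [199.90003371 445.21635664]
rimfront [200.01819835 303.72239072]
mat [ 0.60298731 -0.06526265  0.008     ]
scene [(np.float64(145.0), np.float64(328.0), np.float64(7.0)), (np.float64(149.0), np.float64(327.5), np.float64(8.0)), (np.float64(153.0), np.float64(327.5), np.float64(6.0)), (np.float64(157.0), np.float64(326.0), np.float64(7.0)), (np.float64(161.0), np.float64(325.5), np.float64(8.0)), (np.float64(165.0), np.float64(324.6), np.float64(8.0)), (np.float64(169.0), np.float64(324.1), np.float64(7.0)), (np.float64(173.0), np.float64(323.4), np.float64(5.0)), (np.float64(177.0), np.float64(322.7), np.float64(6.0))]
0.3 [322.44888639 172.21153778]
0.35 [325.1597286  158.70577966]
0.4 [328.05609661 144.22157763]
side [(np.float64(145.0), np.float64(200.5), np.float64(2.0)), (np.float64(149.0), np.float64(203.0), np.float64(1.0)), (np.float64(153.0), np.float64(201.5), np.float64(2.0)), (np.float64(157.0), np.float64(200.0), np.float64(1.0)), (np.float64(161.0), np.float64(203.0), np.float64(2.0)), (np.float64(165.0), np.float64(203.0), np.float64(1.0)), (np.float64(169.0), np.float64(201.8), np.float64(4.0)), (np.float64(173.0), np.float64(201.0), np.float64(1.0))]
0.3 [204.81861002 171.41731116]
0.35 [204.04965491 157.36358808]
0.4 [203.25678824 142.7057263 ]
```

```bash
python3 - <<'E'
from h import *
w=np.load("pics/w2.png.npz")["frame"][...,::-1]
cv2.imwrite("pics/t3.png",cv2.resize(w[10:210,150:360],None,fx=3,fy=3,interpolation=cv2.INTER_CUBIC)[:600])
E
```

```text
(no output)
```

View pics/t3.png

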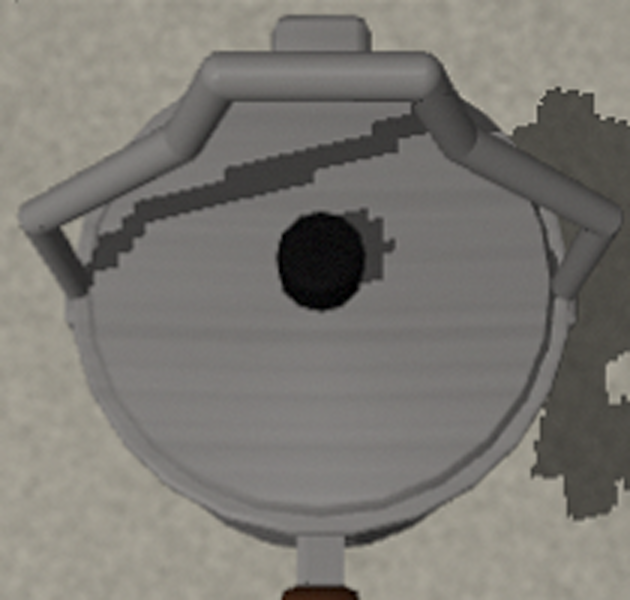

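The enlarged view shows the crest at (324,77) with corners at (215,77) and (432,77). The leg corners are at (36,215) and (606,220), the knob at (321,258), and the wood starts at (318,590). I'll fit the pose of the pail in hand to these.

```bash
cat >> h.py <<'E'
from scipy.optimize import least_squares
MOD=np.array([[0,.011,.11],[0,-.011,.11],[0,.041,.076],[0,-.041,.076],[0,0,.066],[-.05,0,.048]])
def fitpail(w,px,O,yaw):
    """returns dpos(pail frame) of the grip point, rotvec (roll,pitch,yaw in pail frame)"""
    Rz=R.from_euler("z",yaw);G=np.array([-.075,0,.042])
    def pts(x): return O+Rz.apply(G+x[:3]+R.from_rotvec(x[3:]).apply(MOD-G))
    f=lambda x: np.r_[np.ravel([proj(w,p) for p in pts(x)]-np.array(px)),x[:3]/.0015*1.,x[3]/.03]
    r=least_squares(f,np.zeros(6));return r.x,r.fun[:12].reshape(-1,2)
SC=np.array([.6355,.124,0])
E
python3 - <<'E'
from h import *
w=dict(np.load("pics/w2.png.npz"))
px=[(150+x/3,10+y/3) for x,y in((215,77),(432,77),(36,215),(606,220),(321,258),(318,590))]
old=np.array([.636,.123,0]);c,s=np.cos(SY),np.sin(SY);O=old+[-.09*c,-.09*s,.1355]
x,f=fitpail(w,px,O,SY);print(np.round(x,4));print(np.round(f,1))
s=monitor.sense();print(s["position"],grip(O,SY,-1)[0])
E
```

```text
[-1.300e-03  1.000e-04  3.000e-04  4.000e-03  1.297e-01 -6.000e-03]
[[ 2.4 -0.4]
 [-2.4  0.2]
 [-1.   1.2]
 [ 1.   1.1]
 [-0.  -2.1]
 [ 0.1 -0.2]]
[0.47805478 0.13722445 0.15990972] [0.47803769 0.13725512 0.15992775]
```

```bash
cat >> h.py <<'E'
TL=T+.13
def pose(off,back=0,dx=.0013): return grip(sv([off[0]+dx,off[1],off[2]]),SY,-1,back,TL)
E
python3 - <<'E'
from h import *
P,q=pose([-.09,0,.1355]);env.movel(P,.05,frame=q)
P,q=pose([-.032,0,.1355]);env.movel(P,.06,frame=q);env.hold(.4)
w=snap("wrist","w3.png");b=snap("side","b3.png")
a=cv2.resize(w["frame"][0:200,150:360,::-1],None,fx=2.1,fy=2.1,interpolation=cv2.INTER_CUBIC)
c=cv2.resize(b["frame"][165:225,180:250,::-1],(350,420),interpolation=cv2.INTER_CUBIC)[:,:350]
cv2.imwrite("pics/t4.png",np.hstack([a[:420],c]))
print(np.round(wf(),2),monitor.sense()["clock"])
for n,p in(("seat",[0,0,.2255]),("tip",[-.013,0,.232]),("crest",[-.032,0,.2455])):
    X=sv(p);u=proj(w,X);v=proj(b,X);print(n,(u-[150,0])*2.1,[441+(v[0]-180)*5,(v[1]-165)*7])
E
```

```text
[[ 0.2  -0.06 -2.63  0.05  0.63 -0.01]
 [ 0.5   0.57  0.54  0.02  0.02  0.02]] 10.3583
seat [223.04862118 -18.55755046] [np.float64(569.837434463974), np.float64(185.49806892122012)]
tip [222.9617522  21.1021652] [np.float64(580.9421073843946), np.float64(187.8150303381925)]
crest [222.79198389  74.19672591] [np.float64(597.2698930746851), np.float64(183.86960291783868)]
```

View pics/t4.png

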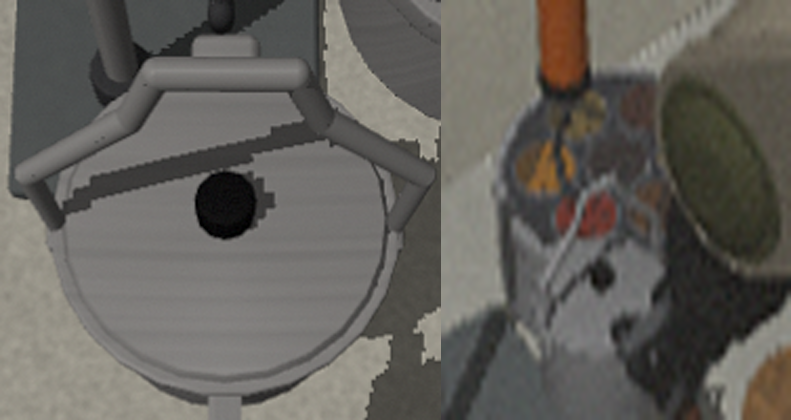

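The crest centre is at (227,73) against a predicted (223,74). The hook tip shows at (222,about 20), as predicted, so the alignment is good. I'll go in and ease down, measuring the load on the way.

```bash
python3 - <<'E'
from h import *
w=dict(np.load("pics/w3.png.npz"))
import h
px=[(150+x/2.1,y/2.1) for x,y in((155,73),(302,73),(26,172),(427,178),(225,197))]
h.MOD=h.MOD[:5]
x,f=fitpail(w,px,sv([-.032,0,.1355]),SY);print(np.round(x,4))
G=np.array([-.075,0,.042]);cr=G+x[:3]+R.from_rotvec(x[3:]).apply(np.array([0,0,.11])-G)-[0,0,.11];print("crest err",np.round(cr,4))
if abs(cr[0])<.005 and -.005<cr[2]<.005:
    m,s=wf(25);print("air",np.round(m,3))
    P,q=pose([-cr[0],-cr[1],.1355-cr[2]]);print("hit",env.movel(P,.04,frame=q,guard=4))
    m,s=wf(15);print("over",np.round(m,3))
    for dz in(.014,.024,.034,.044):
        P,q=pose([-cr[0],-cr[1],.1355-cr[2]-dz]);env.movel(P,.02,frame=q)
        m,s=wf(12);print(dz,np.round(m,3))
    snap("wrist","w4.png");snap("side","b4.png");print(monitor.sense()["clock"])
E
```

```text
[-0.0001  0.0003  0.0004  0.0051  0.003  -0.0104]
crest err [ 0.0001 -0.0009  0.0001]
air [ 0.165  0.079 -2.68   0.058  0.627  0.006]
hit False
over [ 2.400e-02 -3.510e-01 -2.412e+00  6.200e-02  6.420e-01  2.000e-03]
0.014 [ 0.089 -0.208 -2.675  0.076  0.636 -0.014]
0.024 [ 0.594 -0.056 -2.098  0.035  0.463 -0.007]
0.034 [ 1.719  0.006 -1.392  0.017  0.313 -0.005]
0.044 [ 2.294 -0.281 -1.031  0.009  0.152 -0.01 ]
17.875
```

```bash
python3 - <<'E'
from h import *
w,b=[dict(np.load("pics/"+n+".png.npz")) for n in("w4","b4")]
a=cv2.resize(w["frame"][0:200,150:360,::-1],None,fx=2.1,fy=2.1,interpolation=cv2.INTER_CUBIC)
c=cv2.resize(b["frame"][165:225,180:250,::-1],(350,420),interpolation=cv2.INTER_CUBIC)
cv2.imwrite("pics/t5.png",np.hstack([a[:420],c]))
E
```

```text
(no output)
```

View pics/t5.png

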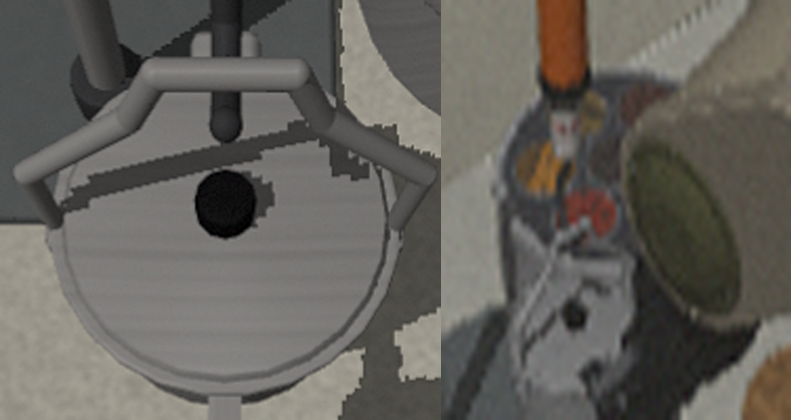

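```bash
python3 - <<'E'
from h import *
z=.1355-.0441
for dx in(.002,.004):
    P,q=pose([-.0001+dx,.0009,z]);env.movel(P,.01,frame=q)
    m,s=wf(12);print(dx,np.round(m,3))
    if m[0]<.4: break
print(monitor.sense()["clock"])
E
```

```text
0.002 [ 1.436 -0.107 -1.22   0.027  0.263 -0.008]
0.004 [ 0.484 -0.268 -0.978  0.019  0.352 -0.006]
19.575
```

```bash
python3 - <<'E'
from h import *
for dz,dx in((.050,.0055),(.055,.006),(.059,.0065)):
    P,q=pose([-.0001+dx,.0009,.1354-dz]);env.movel(P,.015,frame=q)
    m,s=wf(15);print(dz,dx,np.round(m,3))
snap("wrist","w5.png");print(monitor.sense()["clock"])
E
```

```text
0.05 0.0055 [ 0.181 -0.101 -0.994  0.03   0.341 -0.012]
0.055 0.006 [ 0.126 -0.153 -0.495  0.017  0.3    0.006]
0.059 0.0065 [ 0.057 -0.148 -0.055  0.026  0.279 -0.012]
22.9583
```

```bash
python3 - <<'E'
from h import *
env.close_gripper(20); m,s=wf(8);print("20N",np.round(m,3))
env.release();print("base",np.round(wf(8)[0],3))
P,q=pose([.0064,.0009,.1354-.059],.06);env.movel(P,.06,frame=q)
w=snap("wrist","w6a.png");env.hold(2.0);
w2=snap("wrist","w6.png");env.hold(1.2)
w3=snap("wrist","w6b.png");print(monitor.sense()["clock"],np.abs(w2["frame"].astype(int)-w["frame"]).mean(),np.abs(w3["frame"].astype(int)-w2["frame"]).mean())
E
```

```text
20N [ 0.087 -0.16  -0.595  0.009  0.278 -0.016]
base [ 0.138 -0.194  0.056  0.023  0.208 -0.009]
29.0667 1.9177178276909723 1.3459879557291667
```

```bash
python3 - <<'E'
from h import *
w=[np.load("pics/w6%s.png.npz"%k)["frame"][...,::-1] for k in("a","","b")]
b=np.load("pics/w5.png.npz")["frame"][...,::-1]
c=lambda f:cv2.resize(f,(400,300),interpolation=cv2.INTER_AREA)
d=np.clip(np.abs(w[2].astype(int)-w[1])*8,0,255).astype(np.uint8)
cv2.imwrite("pics/t6.png",np.vstack([np.hstack([c(b),c(w[0])]),np.hstack([c(w[2]),c(d)])]))
E
```

```text
(no output)
```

View pics/t6.png

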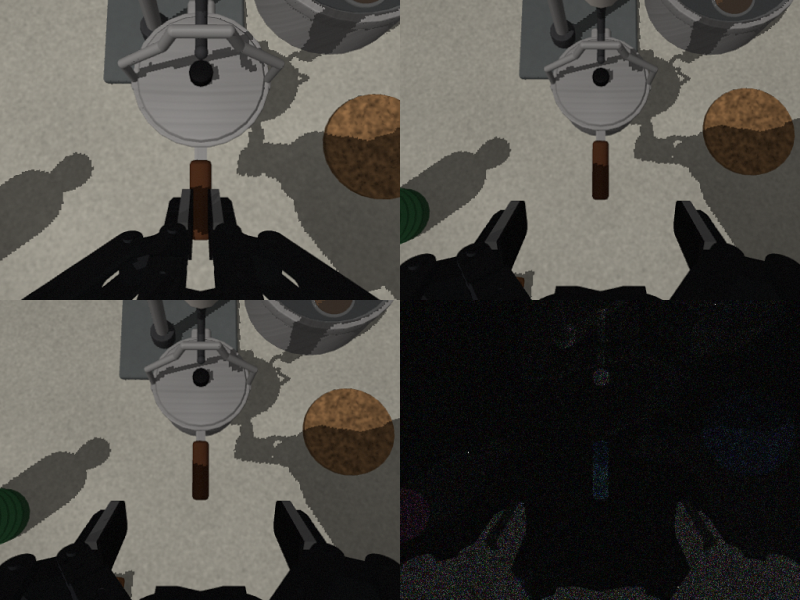

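The pail hangs free. The difference image shows only noise, with the knob at (201,378) and the wood from (200,442) to (200,499). I'll hold a little longer and compare with the predicted position.

```bash
python3 - <<'E'
from h import *
env.hold(.8)
w=dict(np.load("pics/w6b.png.npz"));c,s=np.cos(SY),np.sin(SY)
px=np.array([(201,378),(200.5,442),(200.5,499)]);px=(px-[0,300])*1.28
pts=np.array([[0,0,.066],[-.05,0,.042],[-.1,0,.042]])
for O in([0,0,.0764],):
    for p in pts: print(proj(w,sv(np.array(O)+p)))
print(px)
G=lambda x:np.ravel([proj(w,sv(np.array([x[0],0,.0764+x[1]])+p)) for p in pts]-px)[1::2]
r=least_squares(G,[0,0],x_scale=.01);print(r.x,r.fun)
E
```

```text
[257.66143235  98.17187829]
[257.49988834 183.33408615]
[257.47245265 258.74601261]
[[257.28  99.84]
 [256.64 181.76]
 [256.64 254.72]]
[ 0.0022765  -0.00765668] [-0.07038463  0.161942   -0.08305043]
```

```bash
python3 - <<'E'
from h import *
x0,z0=.002,.0757
def g(x,z,f,back=0): return grip(sv([x,.0005,z]),SY,-1,back,T+.13*f)
P,q=g(x0,z0,0,.06);env.movel(P,.06,frame=q)
P,q=g(x0,z0,0);env.movel(P,.05,frame=q)
print("base",np.round(wf(5)[0],2))
env.close_gripper(25);env.close_gripper(95)
m,s=wf(6);print("grip",np.round(m,2))
x=x0
for i in range(1,6):
    f=i/6;P,q=g(x,z0+.039*f,f);env.movel(P,.015,frame=q)
    m,s=wf(8);print(round(f,2),round(x,4),np.round(m,2))
    x+=np.clip(.0012*m[0],-.002,.002) if abs(m[0])>.4 else 0
    if np.hypot(m[0],m[2]+2.65)>5: print("stop");break
snap("wrist","w7.png");print(monitor.sense()["clock"],x)
E
```

```text
base [-0.24  0.34  0.    0.03  0.17 -0.01]
grip [-0.03 -0.32 -0.15  0.02  0.18 -0.  ]
0.17 0.002 [ 0.48  0.11 -0.43  0.03  0.22  0.  ]
0.33 0.0026 [ 0.46  0.11 -0.56  0.04  0.26  0.  ]
0.5 0.0031 [ 0.08 -0.42 -1.17  0.02  0.34  0.  ]
0.67 0.0031 [ 0.23  0.02 -1.3   0.05  0.4   0.  ]
0.83 0.0031 [ 0.3   0.21 -2.11  0.08  0.48 -0.  ]
37.5333 0.0031264204189864675
```

```bash
python3 - <<'E'
from h import *
x0,z0=.0031,.0757
def g(x,z,f): return grip(sv([x,.0005,z]),SY,-1,0,T+.13*f)
for dz in(.043,.059):
    P,q=g(x0,z0+dz,1);env.movel(P,.02,frame=q);m,s=wf(8);print(dz,np.round(m,2))
w=snap("wrist","w8.png");b=snap("side","b8.png");print(monitor.sense()["clock"])
a=cv2.resize(w["frame"][0:200,150:360,::-1],None,fx=2.1,fy=2.1,interpolation=cv2.INTER_CUBIC)
c=cv2.resize(b["frame"][165:225,180:250,::-1],(350,420),interpolation=cv2.INTER_CUBIC)
cv2.imwrite("pics/t7.png",np.hstack([a[:420],c]))
for n,p in(("seat",[0,0,.2255]),("tip",[-.013,0,.232]),("crest",[x0,0,z0+.169])):
    X=sv(p);u=proj(w,X);v=proj(b,X);print(n,(u-[150,0])*2.1,[441+(v[0]-180)*5,(v[1]-165)*7])
E
```

```text
0.043 [-0.28  0.14 -2.73  0.07  0.64 -0.01]
0.059 [ 0.1   0.08 -2.41  0.06  0.63 -0.02]
39.9333
seat [225.49994214 147.15889521] [np.float64(569.837434463974), np.float64(185.49806892122012)]
tip [225.58158291 199.74790445] [np.float64(580.9421073843946), np.float64(187.8150303381925)]
crest [225.8882264   66.24074245] [np.float64(565.6806403202406), np.float64(147.1097266938887)]
```

View pics/t7.png

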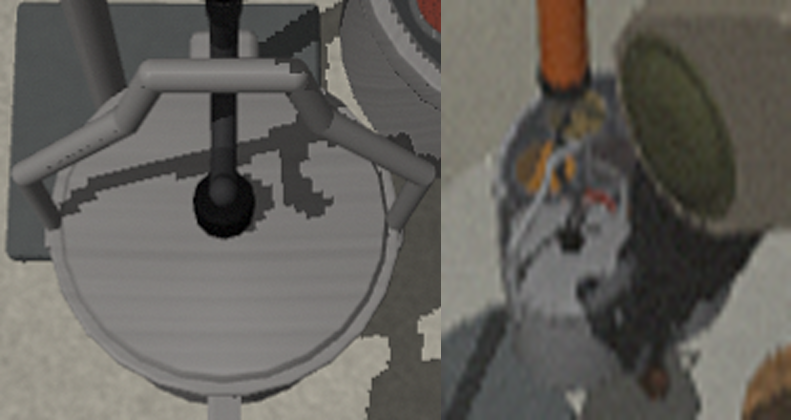

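The tip is at (223,188) and the crest at (223,74), so the crest sits about 15–19 mm above the seat, clear of the hook. I'll raise it 3 mm more, back out and carry it to the mat.

```bash
python3 - <<'E'
from h import *
x0,z0=.0031,.0757+.062
def g(x,z): return grip(sv([x,.0005,z]),SY,-1,0,TL)
env.movel(g(x0,z0)[0],.02)
print("hit",env.movel(g(x0-.035,z0)[0],.03,guard=3)); m,s=wf(6);print(np.round(m,2))
if abs(m[0])<1.2:
    env.movel(g(x0-.1,z0)[0],.08)
    MY=-.3
    G=lambda z,f=1:grip(MAT+[0,0,z],MY,-1,0,T+.13*f)
    P,q=G(.10);env.movel(P,.10,frame=q)
    P,q=G(.025);env.movel(P,.08,frame=q);print(np.round(wf(10)[0],2),monitor.sense()["clock"])
    w=snap("wrist","w9.png")
    print("touch",env.movel(G(-.004)[0],.02,guard=2.));m,s=wf(10);print(np.round(m,2),monitor.sense()["position"]-G(0)[0])
E
```

```text
hit False
[ 0.22 -0.21 -2.39  0.08  0.63  0.  ]
[ 0.29  0.03 -2.73  0.2   0.6   0.01] 46.4
touch True
[ 0.41 -0.24 -1.77  0.12  0.39 -0.  ] [-0.00104306  0.00033218 -0.00167682]
```

```bash
python3 - <<'E'
from h import *
G=lambda z,f=1,b=0:grip(MAT+[0,0,z],-.3,-1,b,T+.13*f)
for z,f in((-.002,.6),(-.002,.25)):
    P,q=G(z,f);env.movel(P,.02,frame=q);m,s=wf(6);print(z,f,np.round(m,2))
    if m[2]>1: break
env.close_gripper(20);env.release();print(np.round(wf(6)[0],2))
P,q=G(-.002,f,.12);env.movel(P,.08,frame=q)
w=snap("wrist","w10.png");s=snap("scene","a10.png");print(monitor.sense()["clock"])
# mask checks: dark knob, and mat (brown) in wrist
h=cv2.cvtColor(w["frame"],cv2.COLOR_RGB2HSV)
for n,X in(("knob",MAT+[0,0,.066]),("mat",MAT)):print(n,proj(w,X))
br=((h[...,0]>8)&(h[...,0]<20)&(h[...,1]>100)&(h[...,2]>60)).astype(np.uint8)
n,l,st,ce=cv2.connectedComponentsWithStats(br);print([(st[i].tolist()) for i in range(1,n) if st[i,4]>150])
dk=(w["frame"].max(2)<30).astype(np.uint8)
n,l,st,ce=cv2.connectedComponentsWithStats(dk);print([(st[i].tolist(),ce[i].round(1).tolist()) for i in range(1,n) if st[i,4]>60])
E
```

```text
-0.002 0.6 [ 0.89 -0.43 -0.67  0.    0.12 -0.  ]
-0.002 0.25 [-0.63 -0.    2.89  0.02  0.07  0.01]
[ 0.11  0.25 -0.03  0.06  0.16  0.01]
51.9667
knob [256.27605942  81.59060233]
mat [256.28890738 107.03496845]
[[199, 87, 52, 78, 1379], [285, 101, 32, 34, 458]]
[([248, 72, 17, 19, 257], [256.2, 81.0]), ([251, 150, 13, 38, 290], [258.8, 169.1]), ([0, 257, 168, 127, 11177], [90.1, 342.9]), ([345, 257, 167, 127, 11218], [421.7, 342.5]), ([179, 367, 156, 17, 1984], [256.5, 376.1])]
```

```bash
python3 - <<'E'
from h import *
env.hold(.3);print(job.hand_in())
E
```

```text
the job is handed in; nothing more can be done
None
```

I weighed the pail on the hook, where it hung free and still for about 3 s at roughly 2.65 N (0.27 kg), unhooked it and set it down on the mat within a few millimetres of its centre, then handed in at about 52 s; no verdict was shown.

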